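# Nest the gel cups and bring them to the front of the carousel

## Task

On the carousel, nest the cups in size order: the blue cup standing inside the orange pot and the yellow cup standing inside the blue one, both let go and upright. Then turn the carousel until the orange pot is squarely at the front, lined up with the red pointer on the foot, and finish while still holding the turntable with the fingers so that it stays still. Leave the other things on the table where they are.

Things in the scene. Friction and masses are not known exactly. Their poses are not given: they have to be found in the camera images.
- turntable: white round tray of the carousel, 230 mm across, top 32 mm above the table; origin on the turning axis, 20 mm above the table, z up. Turns either way without limit, light friction (0.06 N m), stays where left. Carries, fixed, 120 degrees apart and centred 65 mm from the axis: the orange open pot, a grey open pot of the same size, a white jar with blue lid (72 mm across, top 77 mm up); and a steel post
- carousel: fixed black round foot under the tray, 224 mm across, 12 mm thick; origin on the turning axis at table height. A red tab (the pointer, 16 mm wide, 12 mm tall) sticks out 38 mm from it at the front, along its -x axis
- medium: the blue open cup (the same cup as medium_center), upright round tumbler; origin at the centre of its underside
- small: the yellow open cup (the same cup as small_center), upright round tumbler; origin at the centre of its underside
- marked_pot (a point): point on the inner floor of the orange pot, on the pot's centre line, 36 mm above the table and 65 mm from the carousel's axis; turns with the tray. Orange open pot, straight sided: 78 mm outside, 72 mm inside diameter, 45 mm tall with a 4 mm floor, rim 77 mm above the table
- post (a point): point on the centre line of the upright steel post on the tray for turning it by hand: round, 14 mm diameter, its flat top 125 mm above the table; this point is 110 mm above the table, 100 mm from the carousel's axis, exactly opposite the orange pot. Turns with the tray; it can be pinched from above and led round in a circle, best with the gripper turning along with it
- front (a point): fixed point 36 mm above the table and 65 mm from the carousel's axis, in the direction of the red pointer on the foot: the front. The orange pot is at the front when marked_pot is here
- medium_center (a point): centre of the blue cup, half-way up (37.5 mm above its underside), z up the cup. Straight-sided open cup, 61 mm outside, 55 mm inside diameter, 75 mm tall with a 4 mm floor, about 60 g. When nested it stands on the orange pot's floor and sticks out 34 mm above its rim
- small_center (a point): centre of the yellow cup, half-way up (52.5 mm above its underside), z up the cup. Straight-sided open cup, 44 mm outside, 38 mm inside diameter, 105 mm tall with a 4 mm floor, about 50 g. When nested it stands on the blue cup's floor and sticks out 34 mm above its rim
- gel_bottle_center (a point): centre, half-way up, of a bystander to leave alone: white gel bottle with a blue label, 60 mm across, 180 mm tall
- tall_carton_center (a point): centre, half-way up, of a bystander to leave alone: upright green carton 50 x 60 x 110 mm
- low_carton_center (a point): centre, half-way up, of a bystander to leave alone: low off-white carton 60 x 80 x 35 mm
- tape_roll_center (a point): centre, half-way up, of a bystander to leave alone: grey roll of tape lying flat, 70 mm across, 25 mm tall
- steel_dish_center (a point): centre, half-way up, of a bystander to leave alone: small shallow steel bowl, 70 mm across, 32 mm tall
- balm_jar_center (a point): centre, half-way up, of a bystander to leave alone: amber jar with a black lid, 52 mm across, 50 mm tall
Not all that is in view belongs to the job. There is more than one size of the medium; the job needs the middle-sized.

How it is judged (in metres and radians):
On the way, in this order (a step that is already met when the one before it is completed fails the run):
1. the blue cup stands in the orange pot and the yellow cup in the blue one, both let go (horizontal distance between medium_center and marked_pot below 0.011 m and angle between each of medium_center, small_center's own z axis and vertical below 0.12 rad and z of medium_center in the frame of marked_pot between 0.033 and 0.0415 m and horizontal distance between small_center and medium_center below 0.011 m and z of small_center in the frame of medium_center between 0.015 and 0.023 m and contact force between the fingers and medium below 0.3 N and contact force between the fingers and small below 0.3 N), for 0.2 s.
2. the orange pot is turned to the front (horizontal distance between marked_pot and front below 0.01 m), for 0.2 s.
At the end, for the whole second after the job is handed in: Blue cup upright on the orange pot's floor, yellow cup upright on the blue one's floor (height about 4 mm, centres 11 mm, tilt 0.12 rad), fingers touching neither; orange pot within 10 mm of the front point; turntable still (under 0.05 rad/s) with the fingers pressing on or gripping it by over 1 N (all of step 1 and horizontal distance between marked_pot and front below 0.01 m and angular speed of turntable below 0.05 rad/s and contact force between the fingers and turntable above 1 N); the arm keeps its last pose, push and grip.
It fails at once if a bystander is disturbed: one of the six other things is moved more than 30 mm or tipped over (distance of any of gel_bottle_center, tall_carton_center, low_carton_center, tape_roll_center, steel_dish_center, balm_jar_center from where it was at the start of the episode above 0.03 m or angle between any of gel_bottle_center, tall_carton_center, low_carton_center, tape_roll_center, steel_dish_center, balm_jar_center's own z axis and vertical above 0.5 rad).
It also fails if it takes over 72 s, if anything falls off the work surface, if the arm or the gripper's body presses on something with over 40 N, if the wrist force passes 120 N, or if a joint passes its speed limit or range.

## Robot

A 6-joint arm with a two-finger parallel gripper is mounted at the origin on the work surface. World frame = base frame: x ahead of the robot, y to its left, z up, the work surface at z = 0. Lengths are in m, angles in degrees, forces in N, time in s.
With the tool pointing down it reaches from about 0.3 to 0.75 m from the base axis. Payload 8.5 kg.
Tool frame: the origin (TCP) lies at the very end of the fingers, on their centre line; the grasp point (between the pads) lies 19 mm behind it; z points along the fingers, y is the direction in which the jaws open and shut (so a half turn about z gives the same grasp; the last joint's range is limited). The gripper opens to 85 mm and grips with 20 to 120 N. Pads are 22 mm wide; open, the fingers measure 114 mm over their backs; the gripper's body (76 mm by 85 mm) begins 54 mm behind the grasp point. The pads swing forward as they close: fully open they stand 13 mm farther back than shut.
Start: joints at [-80.804, 21.807, 74.336, -0, 83.858, -12.336], TCP at [0.202, -0.512, 0.231] pointing down, gripper open.
Joint ranges: [-178.18, 178.18], [-50.72, 133.34], [12.68, 142.11], [-81.47, 261.47], [9.98, 163.14], [-165.26, 165.26]. Speed limits (degrees/s): [136.94, 136.94, 180, 180, 180, 180].

## Interface

Orientations are given as a 3x3 rotation matrix whose columns are the frame's x, y, z axes.
In Python, from rig import status, vision, env gives the robot as it stands.
- The arm moves only by the tool send_rows, never from a script. Its argument "targets" is a list of rows, each a list of 7 numbers: the shift along the tool's x, y, z in units of 50 mm (1.0 is 50 mm), then the turn, a rotation vector about the tool's x, y, z in units of 8 degrees (1.0 is 8 degrees), then the finger opening in mm, from 0 to 85.4. A call has 1 to 5 rows; each row is the pose to reach, as a shift and turn from the pose commanded when the call began, along the tool's axes at that moment; what a row does not reach only later rows make up. A row lasts 1/8 s, in which the tool goes at most 62.5 mm and 10.7 degrees, less where a joint would pass 70% of its speed; a pose out of reach is approached as far as the arm can. A call with a gripper value outside its range is refused whole. The fingers move at their own pace and stop on an object; "grip_force" is the grip in N (left out, the last holds). Time passes only in rows, so rows that repeat a pose let the fingers close. It gives the time, the measured TCP pose, the force and the opening at its end, in the units of the state.
- status.observe(): the state, without advancing time (a new reading comes with each control period).
- vision.get_image(name): name is "side" or "top" or "wrist"; returns (picture, depth): 420x560x3 uint8, red, green, blue; 420x560 float32, m along the optical axis (not along the pixel's ray), 0 where there is no reading.
- vision.camera_model(name): a dict with "camera_matrix" (3x3 intrinsics, pixels), "view" (4x4, takes a point from world to camera coordinates); the wrist camera has in their place "T_tool_cam" (4x4, takes a point from camera to tool coordinates, whose origin is the TCP and whose axes are the flange's). Camera axes: x right, y down, z forward; pixel columns grow to the right and rows downward; lengths in m; the calibration is good to about 2 mm. A picture is of the moment at which its call begins: read the wrist's pose just before it. camera_model takes no time and is no camera call.
- env.close_job(): hands the job in, once; it reports no verdict.
Trained networks look in the newest picture that a camera, given by its name, has taken for a name from the list of things; names that differ only in an ending like _2 or _b are one class to them, and where a whole thing is asked for, a point or a joint stands for the part that bears it (a point fixed in the world has none). Each returns a list of dicts, best first, with "p" (0 to 1); they miss things now and then, are a little off and sometimes report something else, mostly with a low value. They report only what shows in the picture. A call takes as long as a camera call. They do not tell look-alikes from the thing itself.
- vision.masks_of(camera, label): "pixels" (420x560 bool, what is visible of it) and "extent" ([left, top, right, bottom] in pixels, round what is visible of it).
The state is a dict: "time_s": time; "q": joint angles; "qvel": joint speeds; "joint_efforts": joint torques, N m; "position": TCP position; "tool_rot": TCP orientation; "ft_force": force on the tool from outside, world axes, zero at the start; "wrist_torque": the same for the moment, N m; "grip_width": finger opening in m.
Only numpy, scipy, OpenCV 4.12 (cv2) and the standard library are available. Lean on these libraries where they do the work, as an engineer would, in place of code of your own. Each camera call takes 0.05 s, during which the arm holds its last target.

## Working session

There is one attempt and no reset: what is moved stays moved. The work goes in short steps, Python scripts to look and compute and a tool call to move; the robot and the scene stay as the last step left them, time stands still between calls to the robot, and variables do not carry over. Pictures are saved under pics/ and viewed, and the job is handed in when it is done.

Besides the shell and the picture viewer there is one more tool, called after "Call:" as name(argument=value, ...) on one line, values as JSON. send_rows: Moves the arm, as the interface text tells. Its arguments: {"type":"object","properties":{"targets":{"type":"array","items":{"type":"array","items":{"type":"number"}}},"grip_force":{"type":"number"}},"required":["targets"]}

```bash
ls; mkdir -p pics
python3 - <<'E'
from rig import status, vision, env
import cv2,numpy as np
s=status.observe(); print(s['time_s'],s['position'],s['tool_rot'],s['grip_width'])
for n in ('top','side'):
    im,d=vision.get_image(n); cv2.imwrite(f'pics/{n}0.png',im[:,:,::-1]); np.savez(f'{n}0.npz',im=im,d=d)
    print(n,vision.camera_model(n))
print(vision.camera_model('wrist'))
E
```

```text
pics
0.0 [ 0.2018142  -0.51133742  0.23074812] [[ 9.30211416e-01  3.67024066e-01 -2.35884660e-04]
 [ 3.67024044e-01 -9.30210506e-01  1.32905595e-03]
 [ 2.68373129e-04 -1.32287836e-03 -9.99999089e-01]] 0.08518827667338517
top {'camera_matrix': array([[419.62772613,   0.        , 277.74669738],
       [  0.        , 419.62772613, 213.23901894],
       [  0.        ,   0.        ,   1.        ]]), 'view': array([[ 0.00403499, -0.99996969,  0.00665903, -0.02708733],
       [-0.99286815, -0.00479959, -0.11912092,  0.60235658],
       [ 0.11914927, -0.00613089, -0.99285742,  1.15912898],
       [ 0.        ,  0.        ,  0.        ,  1.        ]])}
side {'camera_matrix': array([[538.90367303,   0.        , 289.84477813],
       [  0.        , 538.90367303, 201.41400854],
       [  0.        ,   0.        ,   1.        ]]), 'view': array([[-0.76887379, -0.63926116, -0.01335134,  0.42639934],
       [-0.40301773,  0.50073068, -0.76605841,  0.32902318],
       [ 0.49639682, -0.58362141, -0.64263228,  1.35364578],
       [ 0.        ,  0.        ,  0.        ,  1.        ]])}
{'camera_matrix': array([[355.74370783,   0.        , 278.19471931],
       [  0.        , 355.74370783, 205.41448219],
       [  0.        ,   0.        ,   1.        ]]), 'T_tool_cam': array([[ 1.03329495e-03, -9.65008701e-01, -2.62215827e-01,
         6.66999017e-02],
       [ 9.99999466e-01,  9.94468498e-04,  2.80774976e-04,
         5.31898394e-04],
       [-1.01849146e-05, -2.62215977e-01,  9.65009213e-01,
        -1.41574736e-01],
       [ 0.00000000e+00,  0.00000000e+00,  0.00000000e+00,
         1.00000000e+00]])}
```

View pics/top0.png

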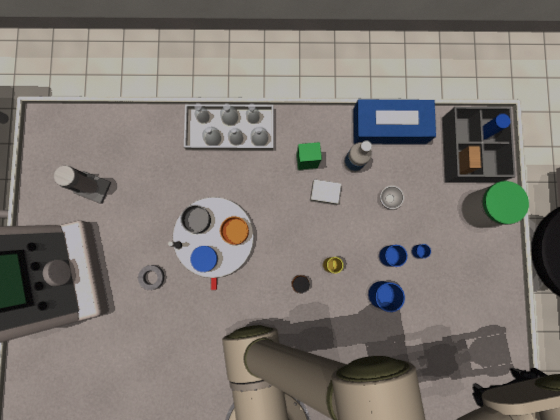

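View pics/side0.png

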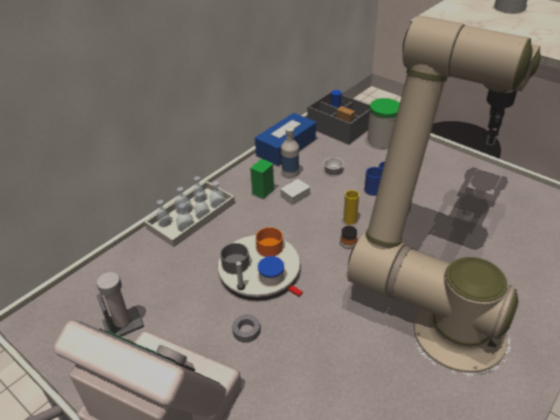

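The top view shows the carousel at (213,237) with the red pointer at (213,284) and the post near (176,244). The yellow cup is at (335,265). There are three blue cups, at (388,296), (394,256) and (421,251). I'll measure all of them.

```bash
cat > h.py <<'E'
from rig import status, vision, env
import cv2,numpy as np
def world(cam,d,mask=None,wr=None):
    m=vision.camera_model(cam);K=m['camera_matrix']
    v,u=np.indices(d.shape)
    P=np.stack([(u-K[0,2])/K[0,0]*d,(v-K[1,2])/K[1,1]*d,d],-1)
    if cam=='wrist':
        s=wr;T=np.eye(4);T[:3,:3]=s['tool_rot'];T[:3,3]=s['position'];M=T@m['T_tool_cam']
    else: M=np.linalg.inv(m['view'])
    W=P@M[:3,:3].T+M[:3,3]
    W[d==0]=np.nan
    return W
def proj(cam,p,wr=None):
    m=vision.camera_model(cam);K=m['camera_matrix']
    if cam=='wrist':
        T=np.eye(4);T[:3,:3]=wr['tool_rot'];T[:3,3]=wr['position'];V=np.linalg.inv(T@m['T_tool_cam'])
    else: V=m['view']
    c=V[:3,:3]@np.asarray(p,float)+V[:3,3]; q=K@c; return q[:2]/q[2]
def circ(xy):
    A=np.c_[2*xy,np.ones(len(xy))];b=(xy**2).sum(1)
    c=np.linalg.lstsq(A,b,rcond=None)[0];return c[:2],np.sqrt(c[2]+c[0]**2+c[1]**2)
E
python3 - <<'E'
from h import *
z=np.load('top0.npz');im,d=z['im'],z['d'];W=world('top',d)
cv2.imwrite('pics/crop_blue.png',cv2.resize(im[220:330,310:450,::-1],None,fx=5,fy=5,interpolation=cv2.INTER_CUBIC))
cv2.imwrite('pics/crop_car.png',cv2.resize(im[185:300,140:270,::-1],None,fx=5,fy=5,interpolation=cv2.INTER_CUBIC))
for lab in ('medium','small','turntable','carousel','marked_pot','post','balm_jar_center','steel_dish_center','gel_bottle_center','tall_carton_center','low_carton_center','tape_roll_center'):
    for r in vision.masks_of('top',lab):
        p=W[r['pixels']&(d>0)]; 
        if len(p)==0: print(lab,'empty');continue
        h=np.nanpercentile(p[:,2],97); t=p[p[:,2]>h-0.008]
        c,R=circ(t[:,:2]); (ec,er)=cv2.minEnclosingCircle(t[:,:2].astype(np.float32))
        print(lab,round(r['p'],2),r['extent'],'h',round(float(h),3),'circ',c.round(3),'encl',np.round(ec,3),round(er,4),len(t))
print(status.observe()['time_s'])
E
```

```text
medium 0.9 [379.7, 243.2, 404.8, 267.5] h 0.077 circ [ 0.484 -0.346] encl [ 0.484 -0.347] 0.0308 88
medium 0.8 [367.1, 280.8, 406.5, 310.4] h 0.097 circ [ 0.374 -0.32 ] encl [ 0.374 -0.321] 0.039 125
medium 0.74 [410.1, 245.4, 431.7, 259.7] h 0.051 circ [ 0.497 -0.431] encl [ 0.496 -0.432] 0.0213 48
medium 0.22 [323.5, 259.9, 343.9, 273.5] h 0.107 circ [ 0.457 -0.174] encl [ 0.457 -0.174] 0.0212 45
small 0.75 [166.3, 197.1, 251.7, 276.7] h 0.079 circ [0.536 0.167] encl [0.535 0.161] 0.1042 810
small 0.62 [322.2, 258.7, 344.2, 271.6] h 0.107 circ [ 0.458 -0.174] encl [ 0.457 -0.175] 0.0219 50
turntable 0.89 [167.2, 195.4, 254.8, 278.1] h 0.079 circ [0.536 0.165] encl [0.536 0.16 ] 0.1028 797
carousel 0.77 [166.8, 196.0, 253.0, 287.0] h 0.079 circ [0.535 0.165] encl [0.534 0.16 ] 0.103 796
marked_pot 0.68 [166.1, 195.9, 252.9, 290.1] h 0.079 circ [0.536 0.166] encl [0.535 0.161] 0.1042 806
marked_pot 0.66 [168.6, 196.2, 256.5, 278.7] h 0.079 circ [0.536 0.166] encl [0.535 0.161] 0.1042 805
marked_pot 0.34 [310.7, 177.6, 338.8, 204.2] h 0.039 circ [ 0.667 -0.162] encl [ 0.666 -0.161] 0.
[... 726 characters left out ...]
7] encl [ 0.403 -0.088] 0.023 192
gel_bottle_center 0.4 [165.9, 196.0, 252.9, 276.9] h 0.079 circ [0.536 0.166] encl [0.535 0.16 ] 0.103 802
tall_carton_center 0.76 [297.9, 136.8, 322.8, 169.6] h 0.114 circ [ 0.762 -0.109] encl [ 0.761 -0.109] 0.0368 389
tall_carton_center 0.65 [168.3, 194.4, 253.9, 275.8] h 0.079 circ [0.536 0.167] encl [0.535 0.161] 0.1042 810
low_carton_center 0.73 [308.9, 176.0, 340.2, 202.9] h 0.039 circ [ 0.667 -0.162] encl [ 0.666 -0.161] 0.0477 538
low_carton_center 0.61 [342.3, 141.7, 372.7, 171.3] h 0.182 circ [ 0.759 -0.247] encl [ 0.759 -0.248] 0.0139 91
tape_roll_center 0.6 [138.8, 264.6, 162.3, 291.7] h 0.029 circ [0.42  0.335] encl [0.42  0.335] 0.0348 314
0.7
```

View pics/crop_blue.png

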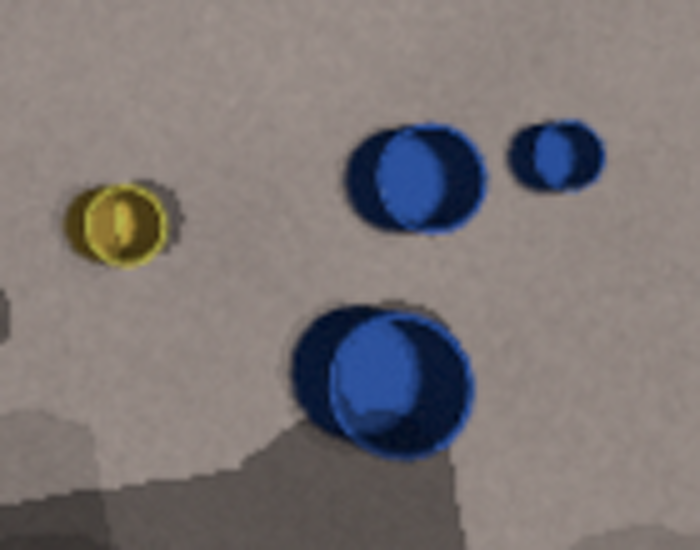

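View pics/crop_car.png

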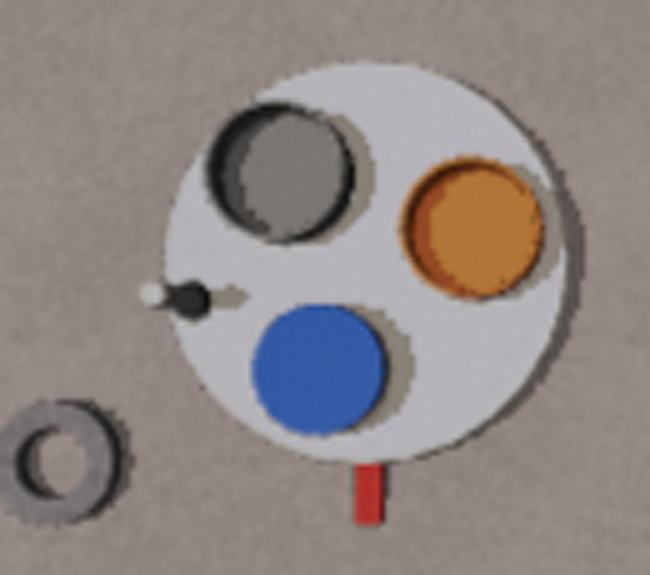

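The three blue cups measure as follows:

| Pixel | Diameter | Height | Fit |
|---|---|---|---|
| (388,296) | 78 mm | 97 mm | too large |
| (394,256) | 61 mm | 77 mm | matches 61 x 75 |
| (421,251) | 43 mm | 50 mm | too small |

The crop confirms that (394,256) is the middle-sized one, so it is the cup to use. Next I'll work out the carousel geometry.

Run:
```python
from h import *
z=np.load('top0.npz');im,d=z['im'],z['d'];W=world('top',d)
hsv=cv2.cvtColor(im,cv2.COLOR_RGB2HSV)
H,S,V=[hsv[...,i] for i in range(3)]
reg=np.zeros(d.shape,bool);reg[185:300,140:270]=1
ok=reg&(d>0)
def fit(m,name):
    p=W[m]; 
    hull=cv2.convexHull(p[:,:2].astype(np.float32))[:,0]
    print(name,len(p),'z',np.median(p[:,2]).round(4),'hullfit',[np.round(x,4) for x in circ(hull)],'med',np.median(p,0).round(4))
fit(ok&(W[...,2]>.070)&(H<15)&(S>150),'orange rim')
fit(ok&(W[...,2]>.030)&(W[...,2]<.045)&(H<15)&(S>150),'orange floor')
fit(ok&(W[...,2]>.070)&(W[...,2]<.085)&(S<60)&(V<140),'grey rim')
fit(ok&(W[...,2]>.070)&(H>100)&(S>150)&(H<130),'lid')
fit(ok&(W[...,2]>.028)&(W[...,2]<.038)&(S<60),'tray')
fit(ok&(W[...,2]>.1),'post')
r=ok&((H<6)|(H>174))&(S>170)&(V>80)
r[:275]=0; p=W[r]; print('red',p.mean(0),p.min(0),p.max(0))
y=np.zeros(d.shape,bool);y[250:280,315:350]=1
fit(y&(d>0)&(W[...,2]>.098),'yellow')
y=np.zeros(d.shape,bool);y[235:275,372:408]=1
fit(y&(d>0)&(W[...,2]>.068),'blue')
y=np.zeros(d.shape,bool);y[290:410,10:100]=1
ok=(d>0)&(W[...,0]>.1)&(W[...,2]>.15)&(W[...,0]<.8); print('tall stuff', [ (c) for c in cv2.connectedComponentsWithStats(ok.astype(np.uint8))[2].tolist() if c[4]>30])
```

```text
orange rim 53 z 0.0766 hullfit [array([0.5503, 0.0959]), np.float64(0.0371)] med [0.5621 0.0766 0.0766]
orange floor 123 z 0.0363 hullfit [array([0.5516, 0.0984]), np.float64(0.0349)] med [0.5537 0.1197 0.0363]
grey rim 107 z 0.0763 hullfit [array([0.5651, 0.2192]), np.float64(0.0528)] med [0.5889 0.2014 0.0763]
lid 512 z 0.0768 hullfit [array([0.4738, 0.1768]), np.float64(0.0338)] med [0.4742 0.1764 0.0768]
tray 3346 z 0.0324 hullfit [array([0.5091, 0.2103]), np.float64(0.1505)] med [0.5308 0.1574 0.0324]
post 34 z 0.124 hullfit [array([0.5111, 0.2565]), np.float64(0.0066)] med [0.5102 0.2551 0.124 ]
red [0.40446393 0.15618515 0.01124934] [0.39025854 0.15044304 0.00304254] [0.41855749 0.16226348 0.01643555]
yellow 61 z 0.1046 hullfit [array([ 0.4573, -0.1747]), np.float64(0.0213)] med [ 0.4571 -0.1766  0.1046]
blue 96 z 0.0743 hullfit [array([ 0.4839, -0.3464]), np.float64(0.03)] med [ 0.4833 -0.3471  0.0743]
tall stuff [[0, 0, 560, 420, 212913], [359, 141, 13, 13, 115], [54, 166, 25, 22, 422], [486, 181, 43, 43, 718], [0, 226, 53, 117, 4738], [222, 328, 203, 92, 12538], [456, 368, 104, 52, 3741]]
```

Carousel measurements:

- **Pot and post:** the pot is at (0.551,0.097) and the post at (0.511,0.256). They are 164 mm apart, against 165 expected.
- **Axis:** about (0.535,0.160).
- **Pointer:** along -x.

I'll move over the blue cup with the jaw axis at 43°, which clears both neighbouring blue cups.

```bash
cat > plan.py <<'E'
from h import *
import sys
from scipy.spatial.transform import Rotation as Ro
def Rt(phi):
    a=np.radians(phi);y=np.array([np.cos(a),np.sin(a),0]);z=np.array([0,0,-1.]);x=np.cross(y,z);return np.c_[x,y,z]
def plan(p,phi,s=None):
    s=s or status.observe();R=np.array(s['tool_rot'])
    t=R.T@(np.array(p)-s['position'])/.05; r=Ro.from_matrix(R.T@Rt(phi)).as_rotvec(degrees=True)/8
    print('t',s['time_s'],'row',np.r_[t,r].round(3).tolist(),'q',np.round(s['q'],1).tolist())
if __name__=='__main__':
    a=[float(v) for v in sys.argv[1:]]; plan(a[:3],a[3])
E
python3 plan.py 0.484 -0.346 0.2 -137; python3 plan.py 0.484 -0.346 0.2 43
```

```text
t 0.7 row [6.465, -1.009, 0.626, -0.0, 0.0, 8.567] q [-80.8, 21.8, 74.3, 0.0, 83.9, -12.3]
t 0.7 row [6.465, -1.009, 0.626, -0.0, -0.0, -13.933] q [-80.8, 21.8, 74.3, 0.0, 83.9, -12.3]
```

Call:
send_rows(targets=[[1.2, -0.2, 0.1, 0, 0, 1.3, 85], [2.4, -0.4, 0.2, 0, 0, 2.6, 85], [3.6, -0.6, 0.3, 0, 0, 3.9, 85], [4.8, -0.75, 0.45, 0, 0, 5.2, 85], [5.9, -0.9, 0.6, 0, 0, 6.5, 85]])

```text
time_s: 1.32
position: [0.4493, -0.3676, 0.2031]
tool_rot: [[0.884, -0.468, 0.0], [-0.468, -0.884, -0.0], [0.0, 0.0, -1.0]]
ft_force: [-0.2, -1.1, -0.9]
grip_width: 0.0849
```

```bash
python3 plan.py 0.484 -0.346 0.2 -137
```

```text
t 1.325 row [0.411, -0.706, 0.063, 0.001, -0.004, 2.388] q [-51.0, 26.0, 72.2, -0.0, 81.8, 66.9]
```

Call:
send_rows(targets=[[0.1, -0.5, 0, 0, 0, 1.1, 85], [0.1, -0.55, 0, 0, 0, 2.0, 85], [0.1, -0.55, 0, 0, 0, 2.0, 85]])

```text
time_s: 1.7
position: [0.4652, -0.3462, 0.2032]
tool_rot: [[0.726, -0.688, -0.0], [-0.688, -0.726, 0.0], [-0.0, 0.0, -1.0]]
ft_force: [-1.1, -0.1, 0.2]
grip_width: 0.085
```

```bash
python3 plan.py 0.484 -0.346 0.2 -137
python3 - <<'E'
from h import *
s=status.observe(); im,d=vision.get_image('wrist'); cv2.imwrite('pics/w1.png',im[:,:,::-1])
W=world('wrist',d,wr=s); hsv=cv2.cvtColor(im,cv2.COLOR_RGB2HSV)
for r in vision.masks_of('wrist','medium'):
    m=r['pixels']&(d>0); p=W[m]; h=np.nanpercentile(p[:,2],97); t=p[abs(p[:,2]-h)<.004]
    print(r['p'],r['extent'],h,circ(t[:,:2]),cv2.minEnclosingCircle(t[:,:2].astype(np.float32)),len(t))
print(proj('wrist',[.484,-.346,.075],s))
E
```

```text
t 1.7 row [0.271, -0.262, 0.063, 0.0, 0.0, 0.443] q [-48.3, 26.0, 72.2, -0.0, 81.8, 85.1]
0.9 [300.2, 60.3, 358.0, 115.5] 0.04907915108410881 (array([ 0.4964316 , -0.43371518]), np.float64(0.01886686270751985)) ((0.4963743984699249, -0.43386492133140564), 0.020061252638697624) 413
0.8 [286.5, 219.2, 387.2, 346.9] 0.09519481747775149 (array([ 0.3734708 , -0.32414258]), np.float64(0.036650525769573436)) ((0.3730143904685974, -0.32380133867263794), 0.0392034687101841) 1522
0.56 [228.1, 135.4, 303.5, 212.9] 0.0744909782413703 (array([ 0.48312291, -0.34953091]), np.float64(0.028522482839336567)) ((0.4831012785434723, -0.34943974018096924), 0.030235910788178444) 880
[261.34487981 180.48631915]
```

View pics/w1.png

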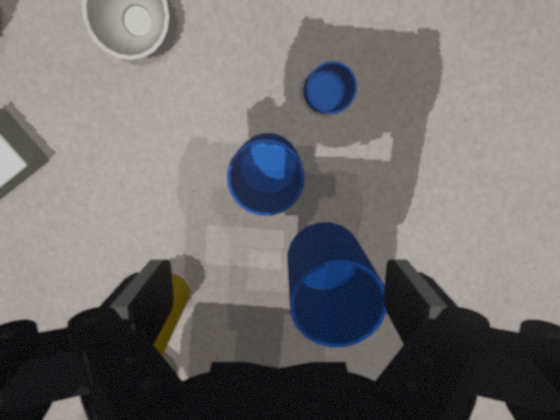

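The wrist view shows the middle blue cup at (266,174), which gives (0.483,-0.349). That agrees with the top camera to 3 mm. I'll line up and then descend.

```bash
python3 plan.py 0.4835 -0.348 0.13 -137
```

```text
t 1.8 row [0.289, -0.24, 1.464, 0.0, -0.0, 0.446] q [-48.4, 26.0, 72.2, -0.0, 81.8, 85.0]
```

Call:
send_rows(targets=[[0.29, -0.24, 0.7, 0, 0, 0.45, 85], [0.29, -0.24, 1.46, 0, 0, 0.45, 85], [0.29, -0.24, 1.46, 0, 0, 0.45, 85]])

```text
time_s: 2.17
position: [0.4826, -0.3473, 0.128]
tool_rot: [[0.681, -0.733, -0.004], [-0.733, -0.681, 0.004], [-0.006, 0.0, -1.0]]
ft_force: [-0.3, -0.1, -0.4]
grip_width: 0.0849
```

```bash
python3 plan.py 0.4835 -0.348 0.045 -137
```

```text
t 2.175 row [0.033, -0.004, 1.659, 0.0, 0.04, -0.013] q [-47.1, 31.4, 75.9, -0.0, 73.0, 90.0]
```

Call:
send_rows(targets=[[0.02, 0, 0.7, 0, 0, 0, 85], [0.02, 0, 1.4, 0, 0, 0, 85], [0.02, 0, 1.65, 0, 0, 0, 85], [0.02, 0, 1.65, 0, 0, 0, 55], [0.02, 0, 1.65, 0, 0, 0, 55]], grip_force=25)

```text
time_s: 2.8
position: [0.4851, -0.3494, 0.0497]
tool_rot: [[0.68, -0.733, 0.002], [-0.733, -0.68, -0.002], [0.003, -0.0, -1.0]]
ft_force: [-1.1, -0.6, 1.0]
grip_width: 0.06
```

Call:
send_rows(targets=[[0, 0, 0, 0, 0, 0, 55], [0, 0, 0, 0, 0, 0, 55], [0, 0, 0, 0, 0, 0, 55]])

```text
time_s: 3.18
position: [0.4851, -0.3494, 0.0496]
tool_rot: [[0.68, -0.733, 0.002], [-0.733, -0.68, -0.003], [0.004, 0.0, -1.0]]
ft_force: [-0.7, -0.4, 7.5]
grip_width: 0.0602
```

```bash
python3 plan.py 0.4835 -0.348 0.18 -137
```

```text
t 3.175 row [-0.032, 0.004, -2.609, 0.001, -0.027, -0.019] q [-47.1, 36.8, 80.7, -0.0, 62.3, 90.1]
```

Call:
send_rows(targets=[[0, 0, -0.6, 0, 0, 0, 55], [0, 0, -1.6, 0, 0, 0, 55], [0, 0, -2.6, 0, 0, 0, 55], [0, 0, -3.0, 0, 0, 0, 55], [0, 0, -3.0, 0, 0, 0, 55]])

```text
time_s: 3.8
position: [0.4847, -0.3488, 0.1995]
tool_rot: [[0.68, -0.733, 0.003], [-0.733, -0.68, -0.003], [0.004, -0.0, -1.0]]
ft_force: [-0.3, -0.8, -0.7]
grip_width: 0.0596
```

```bash
python3 plan.py 0.551 0.097 0.20 -90
```

```text
t 3.8 row [-5.635, -7.035, -0.031, 0.011, -0.026, -5.894] q [-47.1, 27.8, 69.8, 0.0, 82.2, 90.1]
```

Call:
send_rows(targets=[[-0.4, -0.5, 0, 0, 0, -0.4, 55], [-1.0, -1.2, 0, 0, 0, -1.0, 55], [-1.6, -2.0, 0, 0, 0, -1.7, 55], [-2.2, -2.8, 0, 0, 0, -2.4, 55], [-2.8, -3.5, 0, 0, 0, -3.0, 55]])

```text
time_s: 4.42
position: [0.5171, -0.1249, 0.1963]
tool_rot: [[0.921, -0.39, -0.002], [-0.39, -0.921, 0.001], [-0.002, -0.0, -1.0]]
ft_force: [1.1, -0.7, -1.2]
grip_width: 0.0603
```

```bash
python3 plan.py 0.551 0.097 0.20 -90
```

```text
t 4.425 row [-1.109, -4.351, -0.07, -0.005, 0.016, -2.872] q [-26.3, 21.7, 80.6, 0.0, 77.8, 86.6]
```

Call:
send_rows(targets=[[-0.25, -1.0, 0, 0, 0, -0.6, 55], [-0.5, -1.9, 0, 0, 0, -1.2, 55], [-0.8, -2.8, -0.05, 0, 0, -1.8, 55], [-0.9, -3.6, -0.05, 0, 0, -2.4, 55], [-1.0, -3.8, -0.05, 0, 0, -2.6, 55]])

```text
time_s: 5.05
position: [0.5459, 0.0694, 0.1988]
tool_rot: [[0.999, -0.037, -0.002], [-0.037, -0.999, 0.0], [-0.002, -0.0, -1.0]]
ft_force: [0.3, -1.0, -0.0]
grip_width: 0.06
```

Run:
```python
from h import *
s=status.observe()
im,d=vision.get_image('wrist'); cv2.imwrite('pics/w2.png',im[:,:,::-1]); W=world('wrist',d,wr=s)
hsv=cv2.cvtColor(im,cv2.COLOR_RGB2HSV);H,S,V=[hsv[...,i] for i in range(3)]
m=(d>0)&(H<15)&(S>150)&(W[...,2]>.068)&(W[...,2]<.085); p=W[m]; print(len(p),np.median(p,0),circ(p[:,:2]),cv2.minEnclosingCircle(p[:,:2].astype(np.float32)))
m=(d>0)&(W[...,2]>.117)&(W[...,2]<.135)&(W[...,1]>.2);p=W[m];print('post',len(p),np.median(p,0) if len(p) else 0)
im,d=vision.get_image('top'); cv2.imwrite('pics/t2.png',cv2.resize(im[150:330,130:410,::-1],None,fx=2.5,fy=2.5)); W=world('top',d)
hsv=cv2.cvtColor(im,cv2.COLOR_RGB2HSV);H,S,V=[hsv[...,i] for i in range(3)]
b=(H>100)&(H<130)&(S>120)&(d>0)&(W[...,2]>.14)&(W[...,2]<.24)
p=W[b];print('cup top',len(p),np.median(p,0) if len(p) else 0)
import plan; plan.plan([.551,.097,.2],-90)
```

```text
559 [0.55293792 0.12545697 0.07509605] (array([0.55108495, 0.09447815]), np.float64(0.03707883050366346)) ((0.5511631965637207, 0.09542638808488846), 0.0388559065759182)
post 345 [0.5119465  0.25142414 0.12318021]
cup top 3 [0.43266942 0.58117209 0.19340139]
t 5.15 row [0.084, -0.582, -0.017, -0.0, 0.014, -0.286] q [-5.2, 23.3, 77.5, -0.0, 79.3, 87.1]
```

View pics/w2.png

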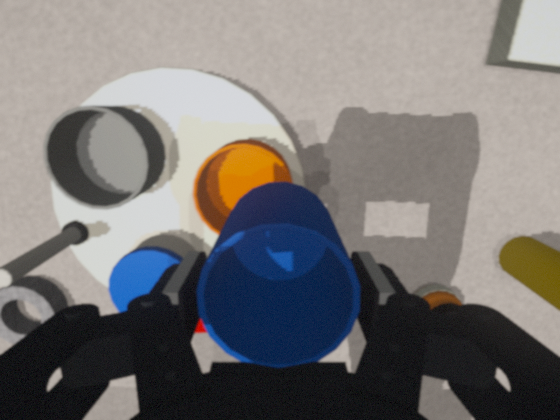

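View pics/t2.png

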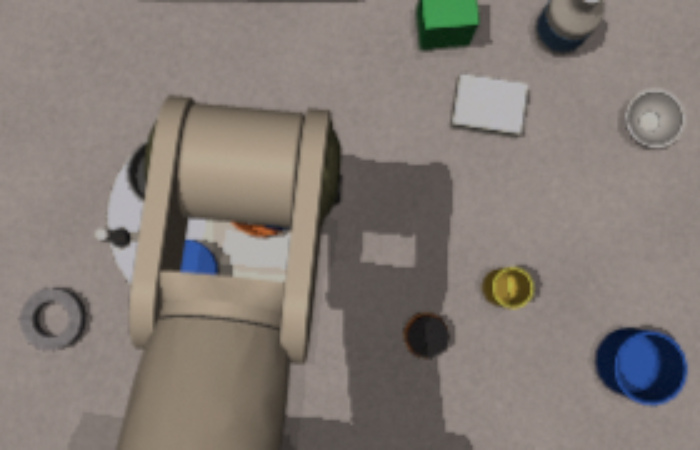

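Run:
```python
from h import *
s=status.observe(); p0=np.array(s['position']);R=np.array(s['tool_rot'])
im,d=vision.get_image('wrist'); W=world('wrist',d,wr=s)
hsv=cv2.cvtColor(im,cv2.COLOR_RGB2HSV);H,S,V=[hsv[...,i] for i in range(3)]
L=(W-p0)@R
b=(d>0)&(H>100)&(H<130)&(S>120)&(d<.2)
v=L[b]; print(len(v),np.percentile(v[:,2],[1,5,25,50,75,95,99]))
zt=np.percentile(v[:,2],3)
t=v[(abs(v[:,2]-zt)<.004)]; print(zt,len(t),circ(t[:,:2]),cv2.minEnclosingCircle(t[:,:2].astype(np.float32)))
b=(d>0)&(H>100)&(H<130)&(S>120)&(d<.3)&(L[:,:,2]>.035)&(L[:,:,2]<.06);v=L[b];print('bottom',len(v),v.mean(0) if len(v) else 0)
```

```text
19548 [-0.08166514 -0.02527781 -0.021575   -0.00783162  0.01177387  0.03717445
  0.04619251]
-0.04730349286246708 65 (array([ 0.00505161, -0.03860377]), np.float64(0.008339337685784775)) ((0.00992710143327713, -0.04016907513141632), 0.008003827184438705)
bottom 4537 [-0.01384529  0.00113039  0.04479898]
```

Run:
```python
from h import *
s=status.observe(); p0=np.array(s['position']);R=np.array(s['tool_rot'])
im,d=vision.get_image('wrist'); W=world('wrist',d,wr=s)
hsv=cv2.cvtColor(im,cv2.COLOR_RGB2HSV);H,S,V=[hsv[...,i] for i in range(3)]
L=(W-p0)@R
b=(d>0)&(H>100)&(H<130)&(S>120)&(L[...,2]<-.02)&(L[...,2]>-.03)
n,lab,st,_=cv2.connectedComponentsWithStats(b.astype(np.uint8)); k=1+st[1:,4].argmax(); t=L[lab==k]; 
print(st[k],t[:,2].mean(),circ(t[:,:2]),cv2.minEnclosingCircle(t[:,:2].astype(np.float32)),t.min(0),t.max(0))
import plan; plan.plan([.551,.096,.2],-90)
```

```text
[ 195  219  168  149 4848] -0.0236133504472798 (array([-0.00049047,  0.00037446]), np.float64(0.028463971064024974)) ((-0.0013272198848426342, 0.0005689691752195358), 0.031179076060652733) [-0.0307877  -0.02986039 -0.02807344] [ 0.02909549  0.03075366 -0.0200047 ]
t 5.25 row [0.076, -0.591, -0.008, 0.002, 0.009, -0.306] q [-5.4, 23.3, 77.5, -0.0, 79.4, 87.1]
```

The cup sits within 1 mm of the tool centre. The pot is at (0.551,0.096), and wrist and top cameras agree to 2 mm. I'll move over it and lower.

Call:
send_rows(targets=[[0.08, -0.57, 0, 0, 0, -0.3, 55], [0.08, -0.57, 0, 0, 0, -0.3, 55], [0.08, -0.57, 0.5, 0, 0, -0.3, 55], [0.08, -0.57, 0.5, 0, 0, -0.3, 55]])

```text
time_s: 5.75
position: [0.5506, 0.0945, 0.1738]
tool_rot: [[1.0, -0.001, -0.004], [-0.001, -1.0, -0.0], [-0.004, 0.0, -1.0]]
ft_force: [-0.7, -0.6, 0.3]
grip_width: 0.0602
```

```bash
python3 plan.py 0.551 0.096 0.088 -90
```

```text
t 5.75 row [0.015, -0.03, 1.716, 0.001, 0.027, -0.01] q [-2.4, 25.5, 78.3, -0.0, 76.4, 87.7]
```

Call:
send_rows(targets=[[0.02, -0.03, 0.3, 0, 0, 0, 55], [0.02, -0.03, 0.7, 0, 0, 0, 55], [0.02, -0.03, 1.1, 0, 0, 0, 55], [0.02, -0.03, 1.5, 0, 0, 0, 55], [0.02, -0.03, 1.5, 0, 0, 0, 55]])

```text
time_s: 6.38
position: [0.5519, 0.097, 0.0991]
tool_rot: [[1.0, 0.0, -0.003], [0.0, -1.0, 0.0], [-0.003, -0.0, -1.0]]
ft_force: [1.1, -0.7, -0.6]
grip_width: 0.0597
```

```bash
python3 plan.py 0.551 0.096 0.087 -90
```

```text
t 6.375 row [-0.018, 0.02, 0.241, -0.0, 0.018, 0.001] q [-2.1, 30.3, 83.9, -0.0, 66.0, 87.9]
```

Clearly inside the pot (well below the rim, no lateral force). I'll lower the last bit.

Call:
send_rows(targets=[[-0.01, 0.01, 0.12, 0, 0, 0, 55], [-0.01, 0.01, 0.24, 0, 0, 0, 55], [-0.01, 0.01, 0.24, 0, 0, 0, 55]])

```text
time_s: 6.75
position: [0.5518, 0.0968, 0.088]
tool_rot: [[1.0, 0.001, -0.0], [0.001, -1.0, 0.0], [-0.0, -0.0, -1.0]]
ft_force: [0.3, -0.8, -0.6]
grip_width: 0.0602
```

Call:
send_rows(targets=[[0, 0, 0.03, 0, 0, 0, 55], [0, 0, 0.03, 0, 0, 0, 66], [0, 0, 0.03, 0, 0, 0, 75], [0, 0, 0.03, 0, 0, 0, 85], [0, 0, 0.03, 0, 0, 0, 85]])

```text
time_s: 7.38
position: [0.552, 0.0968, 0.0867]
tool_rot: [[1.0, 0.001, 0.0], [0.001, -1.0, -0.0], [0.0, 0.0, -1.0]]
ft_force: [0.4, 0.1, -0.2]
grip_width: 0.0854
```

Call:
send_rows(targets=[[0, 0, -0.4, 0, 0, 0, 85], [0, 0, -1.2, 0, 0, 0, 85], [0, 0, -2.2, 0, 0, 0, 85], [0, 0, -2.4, 0, 0, 0, 85]])

```text
time_s: 7.88
position: [0.553, 0.0968, 0.21]
tool_rot: [[1.0, 0.001, 0.006], [0.001, -1.0, -0.0], [0.006, 0.0, -1.0]]
ft_force: [0.9, -0.4, -1.0]
grip_width: 0.0851
```

```bash
cat > wl.py <<'E'
from h import *
import sys
s=status.observe(); im,d=vision.get_image('wrist'); cv2.imwrite(f'pics/{sys.argv[1]}.png',im[:,:,::-1]); W=world('wrist',d,wr=s)
hsv=cv2.cvtColor(im,cv2.COLOR_RGB2HSV);H,S,V=[hsv[...,i] for i in range(3)]
ok=(d>0)
def f(m,n):
    p=W[ok&m]
    if len(p)<10: print(n,len(p));return
    print(n,len(p),'med z',np.median(p[:,2]).round(4),'circ',circ(p[:,:2]),'encl',np.round(cv2.minEnclosingCircle(p[:,:2].astype(np.float32))[0],4),cv2.minEnclosingCircle(p[:,:2].astype(np.float32))[1])
Z=W[...,2]; near=np.hypot(W[...,0]-.551,W[...,1]-.096)<.06
f((H<15)&(S>150)&(Z>.068)&(Z<.085)&near,'pot')
f((H>100)&(H<130)&(S>120)&near&(Z>.104)&(Z<.125),'blue rim')
f((H>100)&(H<130)&(S>120)&near&(Z>.085)&(Z<.135),'blue any')
f((H>20)&(H<35)&(S>120)&(Z>.135)&(Z<.155)&near,'yellow rim nested')
near2=np.hypot(W[...,0]-.457,W[...,1]+.174)<.05
f((H>20)&(H<35)&(S>120)&(Z>.098)&(Z<.115)&near2,'yellow rim table')
f((Z>.117)&(Z<.135)&(np.hypot(W[...,0]-.511,W[...,1]-.254)<.03),'post')
E
python3 wl.py w3; python3 plan.py 0.457 -0.175 0.2 -90
```

```text
pot 397 med z 0.0755 circ (array([0.55203314, 0.09518955]), np.float64(0.03664334365759189)) encl [0.5512 0.0953] 0.038456086069345474
blue rim 1072 med z 0.1095 circ (array([0.55118192, 0.09566198]), np.float64(0.02836193853639197)) encl [0.5508 0.0956] 0.030220670625567436
blue any 1799 med z 0.1076 circ (array([0.55148394, 0.09569246]), np.float64(0.02833851877187875)) encl [0.5509 0.0955] 0.03025072254240513
yellow rim nested 0
yellow rim table 0
post 395 med z 0.1233 circ (array([0.51135965, 0.25412203]), np.float64(0.005214034476873078)) encl [0.5098 0.2549] 0.007428918499499559
t 7.925 row [-1.919, 5.434, 0.179, 0.001, -0.033, 0.005] q [-2.2, 23.7, 75.0, 0.0, 81.0, 87.8]
```

View pics/w3.png

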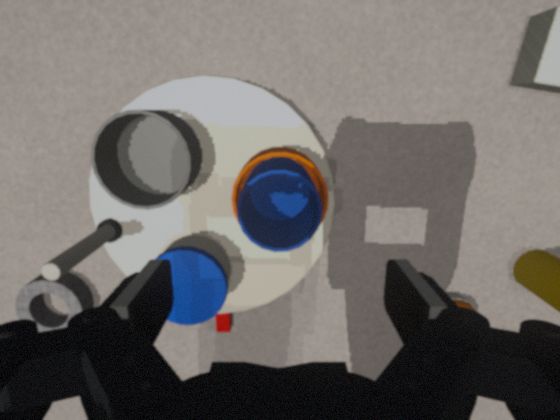

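The blue cup stands centred in the pot, pixel (282,207), with its rim at 0.11. Next is the yellow cup.

Call:
send_rows(targets=[[-0.3, 0.8, 0, 0, 0, 0, 85], [-0.6, 1.8, 0, 0, 0, 0, 85], [-1.0, 2.9, 0.1, 0, 0, 0, 85], [-1.4, 4.0, 0.15, 0, 0, 0, 85], [-1.75, 4.9, 0.15, 0, 0, 0, 85]])

```text
time_s: 8.55
position: [0.4632, -0.1498, 0.1977]
tool_rot: [[1.0, -0.0, -0.002], [-0.0, -1.0, 0.001], [-0.002, -0.001, -1.0]]
ft_force: [0.7, -0.5, 0.5]
grip_width: 0.0851
```

```bash
python3 wl.py w4; python3 plan.py 0.457 -0.175 0.2 -90
```

```text
pot 0
blue rim 0
blue any 0
yellow rim nested 0
yellow rim table 760 med z 0.1034 circ (array([ 0.45756369, -0.17718274]), np.float64(0.020092603480637853)) encl [ 0.4569 -0.1773] 0.02216910384595394
post 0
t 8.6 row [-0.1, 0.422, -0.044, 0.005, 0.021, -0.021] q [-32.3, 17.3, 87.2, -0.1, 75.6, 57.9]
```

View pics/w4.png

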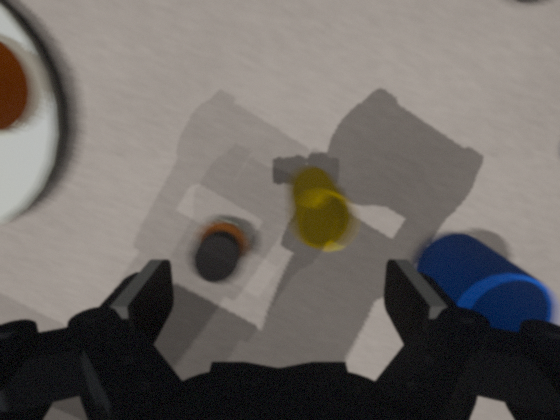

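The yellow cup is at (322,215) in the wrist view. I'll line up and grasp it.

Call:
send_rows(targets=[[-0.1, 0.42, 0, 0, 0, 0, 85], [-0.1, 0.42, 0.6, 0, 0, 0, 85], [-0.1, 0.42, 1.0, 0, 0, 0, 85], [-0.1, 0.42, 1.0, 0, 0, 0, 85]])

```text
time_s: 9.1
position: [0.4587, -0.1687, 0.1472]
tool_rot: [[1.0, 0.001, -0.004], [0.001, -1.0, 0.003], [-0.004, -0.003, -1.0]]
ft_force: [-0.1, -0.3, -0.6]
grip_width: 0.0848
```

```bash
python3 plan.py 0.457 -0.1755 0.077 -90
```

```text
t 9.1 row [-0.028, 0.141, 1.405, -0.02, 0.029, 0.004] q [-34.1, 20.7, 91.5, 0.0, 68.1, 55.9]
```

Call:
send_rows(targets=[[-0.03, 0.13, 0.5, 0, 0, 0, 85], [-0.03, 0.13, 1.1, 0, 0, 0, 85], [-0.03, 0.13, 1.4, 0, 0, 0, 85], [-0.03, 0.13, 1.4, 0, 0, 0, 70], [-0.03, 0.13, 1.4, 0, 0, 0, 38]])

```text
time_s: 9.72
position: [0.4586, -0.176, 0.08]
tool_rot: [[1.0, 0.001, 0.001], [0.001, -1.0, -0.001], [0.001, 0.001, -1.0]]
ft_force: [0.5, -0.3, -0.5]
grip_width: 0.0533
```

Call:
send_rows(targets=[[0, 0, 0, 0, 0, 0, 38], [0, 0, 0, 0, 0, 0, 38], [0, 0, 0, 0, 0, 0, 38], [0, 0, 0, 0, 0, 0, 38]])

```text
time_s: 10.22
position: [0.4587, -0.1761, 0.0803]
tool_rot: [[1.0, 0.001, 0.002], [0.001, -1.0, -0.001], [0.002, 0.001, -1.0]]
ft_force: [-0.8, 0.1, 6.9]
grip_width: 0.0435
```

Call:
send_rows(targets=[[0, 0, -0.5, 0, 0, 0, 38], [0, 0, -1.4, 0, 0, 0, 38], [0, 0, -2.4, 0, 0, 0, 38], [0, 0, -3.2, 0, 0, 0, 38], [0, 0, -3.2, 0, 0, 0, 38]])

```text
time_s: 10.85
position: [0.4589, -0.1762, 0.2421]
tool_rot: [[1.0, 0.001, 0.005], [0.001, -1.0, -0.004], [0.005, 0.004, -1.0]]
ft_force: [-0.0, -0.5, -1.6]
grip_width: 0.0438
```

```bash
python3 plan.py 0.551 0.096 0.24 -90
```

```text
t 10.85 row [1.846, -5.443, 0.032, 0.026, -0.038, 0.006] q [-34.8, 15.3, 82.3, 0.0, 82.0, 55.1]
```

Call:
send_rows(targets=[[0.3, -0.8, 0, 0, 0, 0, 38], [0.6, -1.8, 0, 0, 0, 0, 38], [1.0, -2.9, 0, 0, 0, 0, 38], [1.3, -3.9, 0, 0, 0, 0, 38], [1.7, -4.8, 0, 0, 0, 0, 38]])

```text
time_s: 11.48
position: [0.5427, 0.0662, 0.2381]
tool_rot: [[1.0, 0.001, -0.002], [0.001, -1.0, 0.0], [-0.002, -0.0, -1.0]]
ft_force: [0.5, -1.4, -0.4]
grip_width: 0.0438
```

Call:
send_rows(targets=[[0, 0, 0, 0, 0, 0, 38], [0, 0, 0, 0, 0, 0, 38]])

```text
time_s: 11.72
position: [0.5425, 0.064, 0.2383]
tool_rot: [[1.0, 0.001, -0.002], [0.001, -1.0, -0.0], [-0.002, 0.0, -1.0]]
ft_force: [-0.0, -0.4, -0.4]
grip_width: 0.0438
```

```bash
python3 wl.py w5; python3 plan.py 0.551 0.096 0.2 -90
python3 - <<'E'
from h import *
s=status.observe(); p0=np.array(s['position']);R=np.array(s['tool_rot'])
im,d=vision.get_image('wrist'); W=world('wrist',d,wr=s)
hsv=cv2.cvtColor(im,cv2.COLOR_RGB2HSV);H,S,V=[hsv[...,i] for i in range(3)]
L=(W-p0)@R
b=(d>0)&(H>20)&(H<35)&(S>120)&(L[...,2]<-.02)&(L[...,2]>-.03)
t=L[b];print(len(t),cv2.minEnclosingCircle(t[:,:2].astype(np.float32)))
E
```

```text
pot 191 med z 0.0752 circ (array([0.55263526, 0.09398558]), np.float64(0.035756055595633995)) encl [0.5533 0.0941] 0.03746940940618515
blue rim 716 med z 0.1096 circ (array([0.55114222, 0.09516628]), np.float64(0.028368400807294573)) encl [0.5511 0.0954] 0.029941417276859283
blue any 1101 med z 0.1086 circ (array([0.55132031, 0.09496935]), np.float64(0.028413570603697928)) encl [0.5511 0.0952] 0.03001897968351841
yellow rim nested 0
yellow rim table 0
post 327 med z 0.1233 circ (array([0.51132133, 0.2539778 ]), np.float64(0.00516323824108949)) encl [0.5109 0.2548] 0.0077127134427428246
t 11.775 row [0.171, -0.65, 0.771, 0.001, 0.01, -0.001] q [-5.7, 21.2, 74.1, -0.0, 84.8, 84.3]
3193 ((0.00035459650098346174, 0.0011187914060428739), 0.02392703667283058)
```

View pics/w5.png

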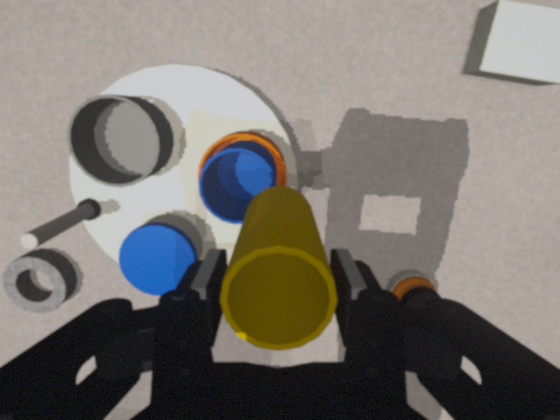

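The yellow cup is held square and centred to within 1 mm. The blue rim at (239,181) is at (0.551,0.095). I'll go over it.

Call:
send_rows(targets=[[0.1, -0.4, 0, 0, 0, 0, 38], [0.17, -0.65, 0.2, 0, 0, 0, 38], [0.17, -0.65, 0.6, 0, 0, 0, 38], [0.17, -0.65, 0.6, 0, 0, 0, 38]])

```text
time_s: 12.32
position: [0.5506, 0.0964, 0.2074]
tool_rot: [[1.0, 0.0, -0.004], [0.0, -1.0, -0.0], [-0.004, 0.0, -1.0]]
ft_force: [-0.5, 0.3, -0.4]
grip_width: 0.0437
```

```bash
python3 plan.py 0.551 0.0955 0.123 -90
```

```text
t 12.325 row [0.014, 0.019, 1.689, 0.0, 0.028, 0.002] q [-2.2, 23.8, 75.1, -0.0, 81.3, 87.8]
```

Call:
send_rows(targets=[[0.0, 0.0, 0.3, 0, 0, 0, 38], [0.0, 0.0, 0.7, 0, 0, 0, 38], [0.0, 0.0, 1.1, 0, 0, 0, 38], [0.0, 0.0, 1.5, 0, 0, 0, 38], [0.0, 0.0, 1.6, 0, 0, 0, 38]])

```text
time_s: 12.95
position: [0.551, 0.0966, 0.128]
tool_rot: [[1.0, 0.0, -0.002], [0.0, -1.0, 0.0], [-0.002, -0.0, -1.0]]
ft_force: [-0.5, 0.3, -1.4]
grip_width: 0.0437
```

```bash
python3 plan.py 0.551 0.0955 0.121 -90
```

```text
t 12.95 row [0.001, 0.021, 0.14, -0.0, 0.014, 0.002] q [-2.2, 28.2, 82.0, -0.0, 69.9, 87.8]
```

Call:
send_rows(targets=[[0, 0, 0.12, 0, 0, 0, 38], [0, 0, 0.12, 0, 0, 0, 38]])

```text
time_s: 13.2
position: [0.5515, 0.0967, 0.1233]
tool_rot: [[1.0, 0.001, 0.0], [0.001, -1.0, -0.0], [0.0, 0.0, -1.0]]
ft_force: [0.5, -0.8, -0.6]
grip_width: 0.0437
```

```bash
python3 plan.py 0.551 0.0955 0.1205 -90
```

```text
t 13.2 row [-0.011, 0.024, 0.056, 0.0, -0.002, 0.004] q [-2.2, 28.5, 82.4, -0.0, 69.1, 87.8]
```

Call:
send_rows(targets=[[0, 0, 0.05, 0, 0, 0, 38], [0, 0, 0.05, 0, 0, 0, 50], [0, 0, 0.05, 0, 0, 0, 65], [0, 0, 0.05, 0, 0, 0, 80], [0, 0, 0.05, 0, 0, 0, 85]])

```text
time_s: 13.82
position: [0.5515, 0.0968, 0.1207]
tool_rot: [[1.0, 0.001, 0.0], [0.001, -1.0, 0.0], [0.0, -0.0, -1.0]]
ft_force: [0.1, -0.9, 0.2]
grip_width: 0.0853
```

Call:
send_rows(targets=[[0, 0, -0.4, 0, 0, 0, 85], [0, 0, -1.2, 0, 0, 0, 85], [0, 0, -2.0, 0, 0, 0, 85], [0, 0, -2.0, 0, 0, 0, 85]])

```text
time_s: 14.32
position: [0.5525, 0.0968, 0.2237]
tool_rot: [[1.0, 0.001, 0.006], [0.001, -1.0, -0.0], [0.006, 0.0, -1.0]]
ft_force: [1.0, 0.9, 0.3]
grip_width: 0.0849
```

```bash
python3 wl.py w6;python3 plan.py 0.511 0.2545 0.2 0
```

```text
pot 329 med z 0.0754 circ (array([0.55220711, 0.09526107]), np.float64(0.03652105324037113)) encl [0.5517 0.0956] 0.038091450929641724
blue rim 563 med z 0.1096 circ (array([0.55160577, 0.09570459]), np.float64(0.0280835597931582)) encl [0.5517 0.0959] 0.02963644452393055
blue any 674 med z 0.1094 circ (array([0.55193322, 0.09574558]), np.float64(0.027994812286247242)) encl [0.5518 0.0959] 0.029662953689694405
yellow rim nested 1163 med z 0.1433 circ (array([0.55082364, 0.09553764]), np.float64(0.020000098118447694)) encl [0.5503 0.0955] 0.021835248917341232
yellow rim table 0
post 351 med z 0.1234 circ (array([0.51131363, 0.25418474]), np.float64(0.005161399158718134)) encl [0.5115 0.255 ] 0.007652051281183958
t 14.375 row [-0.813, -3.155, 0.43, 0.014, -0.013, -11.245] q [-2.2, 23.2, 73.8, 0.0, 82.9, 87.8]
```

View pics/w6.png

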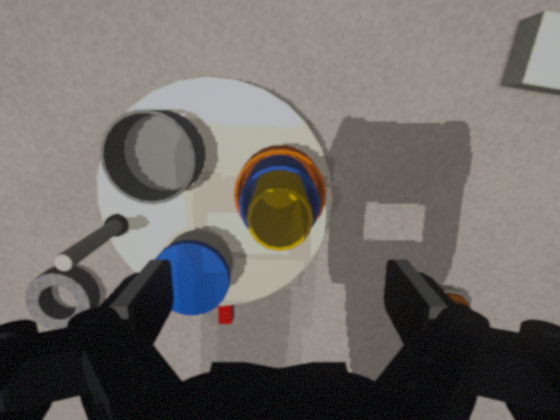

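The yellow cup is nested: its rim is at (280,220), z is 0.143 and it is centred within 1 mm. Next is the post at (0.511,0.2545). I'll set the jaws tangential (φ=14°) so they turn along without running out of wrist range.

Call:
send_rows(targets=[[0, -0.3, 0, 0, 0, -1.3, 85], [-0.2, -0.9, 0, 0, 0, -2.6, 85], [-0.3, -1.5, 0, 0, 0, -3.9, 85], [-0.5, -2.1, 0, 0, 0, -5.2, 85], [-0.6, -2.7, 0, 0, 0, -6.5, 85]])

```text
time_s: 15.0
position: [0.5204, 0.2326, 0.2193]
tool_rot: [[0.61, 0.792, -0.003], [0.792, -0.61, -0.001], [-0.002, -0.002, -1.0]]
ft_force: [0.2, 0.3, -0.6]
grip_width: 0.0849
```

```bash
python3 plan.py 0.511 0.2545 0.2 14
```

```text
t 15.0 row [0.232, -0.416, 0.386, -0.018, 0.008, -6.452] q [12.2, 24.4, 72.2, 0.0, 83.6, 49.8]
```

Call:
send_rows(targets=[[0.05, -0.1, 0, 0, 0, -1.3, 75], [0.1, -0.2, 0, 0, 0, -2.6, 65], [0.2, -0.35, 0, 0, 0, -3.9, 60], [0.23, -0.4, 0.1, 0, 0, -5.2, 60], [0.23, -0.4, 0.2, 0, 0, -6.2, 60]])

```text
time_s: 15.62
position: [0.5121, 0.2532, 0.2091]
tool_rot: [[-0.207, 0.978, -0.002], [0.978, 0.207, -0.001], [-0.0, -0.003, -1.0]]
ft_force: [0.6, 0.2, -0.2]
grip_width: 0.0601
```

Call:
send_rows(targets=[[0, 0, 0, 0, 0, 0, 60], [0, 0, 0, 0, 0, 0, 60]])

```text
time_s: 15.88
position: [0.5126, 0.253, 0.2102]
tool_rot: [[-0.199, 0.98, -0.001], [0.98, 0.199, -0.0], [-0.0, -0.001, -1.0]]
ft_force: [-0.7, -0.2, -0.2]
grip_width: 0.06
```

```bash
python3 wl.py w7; python3 plan.py 0.511 0.2545 0.092 14
```

```text
pot 645 med z 0.0745 circ (array([0.55066751, 0.09671767]), np.float64(0.03708343878203344)) encl [0.5488 0.1036] 0.03667597472667694
blue rim 206 med z 0.1074 circ (array([0.54743131, 0.10817718]), np.float64(0.017852383358948693)) encl [0.5431 0.1212] 0.015680739656090736
blue any 988 med z 0.0965 circ (array([0.55086445, 0.09653172]), np.float64(0.02958441643216761)) encl [0.5481 0.1094] 0.026891468092799187
yellow rim nested 0
yellow rim table 0
post 353 med z 0.1236 circ (array([0.51103629, 0.25618039]), np.float64(0.004999887741771923)) encl [0.5111 0.2551] 0.0068258605897426605
t 15.925 row [0.035, -0.025, 2.369, -0.003, 0.0, -0.312] q [14.4, 24.9, 72.9, -0.0, 82.3, 2.9]
```

View pics/w7.png

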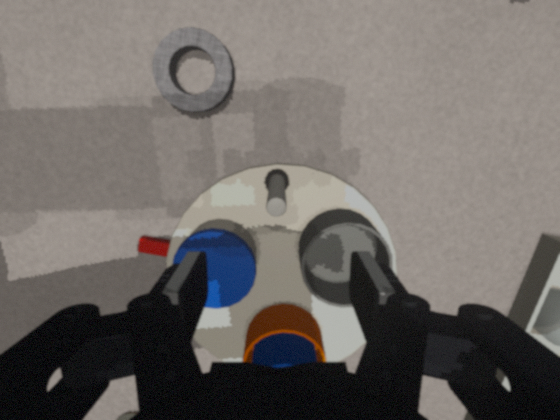

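The post is at (276,205), where expected, between the open jaws. I'll descend and pinch it.

Call:
send_rows(targets=[[0.05, -0.03, 0.6, 0, 0, -0.3, 60], [0.05, -0.03, 1.4, 0, 0, -0.3, 60], [0.05, -0.03, 2.1, 0, 0, -0.3, 60], [0.05, -0.03, 2.4, 0, 0, -0.3, 60], [0.05, -0.03, 2.4, 0, 0, -0.3, 40]])

```text
time_s: 16.55
position: [0.5107, 0.2552, 0.0905]
tool_rot: [[-0.242, 0.97, -0.001], [0.97, 0.242, -0.0], [0.0, -0.001, -1.0]]
ft_force: [0.3, 0.1, -0.5]
grip_width: 0.0431
```

Call:
send_rows(targets=[[0, 0, 0, 0, 0, 0, 25], [0, 0, 0, 0, 0, 0, 10], [0, 0, 0, 0, 0, 0, 10], [0, 0, 0, 0, 0, 0, 10], [0, 0, 0, 0, 0, 0, 10]])

```text
time_s: 17.18
position: [0.5113, 0.2555, 0.092]
tool_rot: [[-0.242, 0.97, 0.003], [0.97, 0.242, 0.001], [0.0, 0.003, -1.0]]
ft_force: [0.1, 0.3, 6.8]
grip_width: 0.0132
```

```bash
cat > arc.py <<'E'
from plan import *
A=np.array([.535,.1595])
s=status.observe();R=np.array(s['tool_rot']);p=np.array(s['position'])
v=p[:2]-A; r=np.hypot(*v); th=np.degrees(np.arctan2(v[1],v[0])); ph=np.degrees(np.arctan2(R[1,1],R[0,1]))
print('t',s['time_s'],'r',r,'th',th,'phi',ph,'z',p[2],'grip',s['grip_width'],'F',np.round(s['ft_force'],1),'q6',s['q'][5])
rr=float(sys.argv[2]) if len(sys.argv)>2 else .1
for k in range(1,6):
    a=float(sys.argv[1])*k; t=np.radians(th+a)
    tgt=np.r_[A+rr*np.array([np.cos(t),np.sin(t)]),p[2]]
    print((R.T@(tgt-p)/.05).round(2).tolist(),round(-a/8,2))
E
python3 arc.py -5
```

```text
t 17.175 r 0.0988448712358413 th 103.85772308057122 phi 14.033013754508133 z 0.09199239354629012 grip 0.013198773010141912 F [0.1 0.3 6.8] q6 0.6498723066864622
[0.01, 0.17, 0.0] 0.62
[-0.01, 0.35, 0.0] 1.25
[-0.05, 0.52, 0.0] 1.88
[-0.1, 0.68, 0.0] 2.5
[-0.17, 0.84, 0.0] 3.12
```

The post is gripped with the opening at 13 mm. I'll lead it clockwise 20° per call, with the gripper turning along.

Call:
send_rows(targets=[[0, 0.1, 0, 0, 0, 0.35, 10], [-0.02, 0.25, 0, 0, 0, 0.9, 10], [-0.04, 0.4, 0, 0, 0, 1.45, 10], [-0.08, 0.55, 0, 0, 0, 2.0, 10], [-0.12, 0.68, 0, 0, 0, 2.5, 10]])

```text
time_s: 17.8
position: [0.5459, 0.2575, 0.092]
tool_rot: [[0.106, 0.994, 0.002], [0.994, -0.106, -0.0], [0.0, 0.002, -1.0]]
ft_force: [-0.1, -3.2, 7.1]
grip_width: 0.0133
```

```bash
python3 arc.py -4
```

```text
t 17.8 r 0.0986006048789061 th 83.6465685670106 phi -6.102714644020771 z 0.09199815106158665 grip 0.013277959004466136 F [-0.1 -3.2  7.1] q6 20.162576839614992
[0.02, 0.14, 0.0] 0.5
[0.01, 0.28, 0.0] 1.0
[-0.02, 0.42, 0.0] 1.5
[-0.05, 0.55, 0.0] 2.0
[-0.1, 0.68, 0.0] 2.5
```

Tracking is good and forces are small, so I'll continue.

Call:
send_rows(targets=[[0, 0.14, 0, 0, 0, 0.5, 10], [-0.02, 0.28, 0, 0, 0, 1.0, 10], [-0.04, 0.42, 0, 0, 0, 1.5, 10], [-0.07, 0.55, 0, 0, 0, 2.0, 10], [-0.11, 0.68, 0, 0, 0, 2.5, 10]])

```text
time_s: 18.42
position: [0.5787, 0.2477, 0.092]
tool_rot: [[0.44, 0.898, 0.001], [0.898, -0.44, -0.002], [-0.001, 0.001, -1.0]]
ft_force: [-3.3, -6.3, 8.1]
grip_width: 0.0132
```

Call:
send_rows(targets=[[0, 0.14, 0, 0, 0, 0.5, 10], [-0.02, 0.28, 0, 0, 0, 1.0, 10], [-0.04, 0.42, 0, 0, 0, 1.5, 10], [-0.07, 0.55, 0, 0, 0, 2.0, 10], [-0.11, 0.68, 0, 0, 0, 2.5, 10]])

```text
time_s: 19.05
position: [0.6061, 0.2276, 0.092]
tool_rot: [[0.721, 0.693, -0.001], [0.693, -0.721, -0.002], [-0.002, 0.001, -1.0]]
ft_force: [-6.7, -8.2, 8.8]
grip_width: 0.0134
```

```bash
python3 arc.py -4
```

```text
t 19.05 r 0.09842828849074559 th 43.77545979432758 phi -46.09833729590432 z 0.09200429882428801 grip 0.013378037561028061 F [-6.7 -8.2  8.8] q6 56.30588499744663
[0.03, 0.14, 0.0] 0.5
[0.01, 0.28, 0.0] 1.0
[-0.01, 0.42, 0.0] 1.5
[-0.05, 0.55, 0.0] 2.0
[-0.09, 0.68, 0.0] 2.5
```

Call:
send_rows(targets=[[-0.01, 0.14, 0, 0, 0, 0.5, 10], [-0.04, 0.28, 0, 0, 0, 1.0, 10], [-0.06, 0.42, 0, 0, 0, 1.5, 10], [-0.1, 0.55, 0, 0, 0, 2.0, 10], [-0.14, 0.68, 0, 0, 0, 2.5, 10]])

```text
time_s: 19.68
position: [0.6252, 0.1991, 0.092]
tool_rot: [[0.914, 0.405, 0.001], [0.405, -0.914, -0.0], [0.0, 0.001, -1.0]]
ft_force: [-4.1, -2.0, 7.0]
grip_width: 0.0131
```

Call:
send_rows(targets=[[-0.01, 0.14, 0, 0, 0, 0.5, 10], [-0.02, 0.28, 0, 0, 0, 1.0, 10], [-0.05, 0.42, 0, 0, 0, 1.5, 10], [-0.08, 0.53, 0, 0, 0, 1.95, 10], [-0.12, 0.62, 0, 0, 0, 2.3, 10]])

```text
time_s: 20.3
position: [0.6332, 0.1686, 0.0921]
tool_rot: [[0.995, 0.096, 0.003], [0.096, -0.995, 0.0], [0.003, 0.0, -1.0]]
ft_force: [2.8, 0.4, 3.9]
grip_width: 0.013
```

```bash
python3 arc.py -1
```

```text
t 20.3 r 0.09862944928950675 th 5.285852915864954 phi -84.46235863853175 z 0.09206432552832547 grip 0.013018119129046591 F [2.8 0.4 3.9] q6 89.04861229222111
[0.03, 0.04, 0.0] 0.12
[0.03, 0.07, 0.0] 0.25
[0.02, 0.1, 0.0] 0.38
[0.02, 0.14, 0.0] 0.5
[0.02, 0.17, 0.0] 0.62
```

Call:
send_rows(targets=[[0, 0.06, 0, 0, 0, 0.2, 10], [0, 0.12, 0, 0, 0, 0.4, 10], [0, 0.15, 0, 0, 0, 0.55, 10], [0, 0.15, 0, 0, 0, 0.55, 10], [0, 0.15, 0, 0, 0, 0.55, 10]])

```text
time_s: 20.92
position: [0.6337, 0.1611, 0.092]
tool_rot: [[1.0, 0.022, 0.003], [0.022, -1.0, -0.0], [0.003, 0.0, -1.0]]
ft_force: [-0.4, -1.0, 6.1]
grip_width: 0.013
```

```bash
python3 arc.py -1
python3 - <<'E'
from h import *
s=status.observe()
for n in ('top','side','wrist'):
    im,d=vision.get_image(n); cv2.imwrite(f'pics/{n}8.png',im[:,:,::-1]); W=world(n,d,wr=s)
    hsv=cv2.cvtColor(im,cv2.COLOR_RGB2HSV);H,S,V=[hsv[...,i] for i in range(3)]
    near=(d>0)&(np.hypot(W[...,0]-.47,W[...,1]-.16)<.07);Z=W[...,2]
    for nm,m in (('pot',(H<15)&(S>150)&(Z>.068)&(Z<.085)),('blue',(H>100)&(H<130)&(S>120)&(Z>.102)&(Z<.125)),('yel',(H>20)&(H<35)&(S>120)&(Z>.132)&(Z<.16)),('red',((H<6)|(H>174))&(S>170)&(V>80)&(Z<.02))):
        p=W[near&m] if nm!='red' else W[(d>0)&m&(np.hypot(W[...,0]-.40,W[...,1]-.16)<.05)]
        if len(p)>5: print(n,nm,len(p),np.median(p,0).round(4),circ(p[:,:2]),cv2.minEnclosingCircle(p[:,:2].astype(np.float32)))
E
```

```text
t 20.925 r 0.09870625310802876 th 0.9291648245769063 phi -88.75218892334787 z 0.0920313624483256 grip 0.013034133776989566 F [-0.4 -1.   6.1] q6 92.68464779056748
[0.03, 0.04, 0.0] 0.12
[0.02, 0.07, 0.0] 0.25
[0.02, 0.1, 0.0] 0.38
[0.02, 0.14, 0.0] 0.5
[0.02, 0.17, 0.0] 0.62
top pot 45 [0.4691 0.1288 0.0765] (array([0.4701805 , 0.15780212]), np.float64(0.03677940787821401)) ((0.47186195850372314, 0.1442902535200119), 0.03546056151390076)
top blue 28 [0.4715 0.1351 0.1108] (array([0.47079294, 0.15671179]), np.float64(0.027601789317416827)) ((0.47013047337532043, 0.14303824305534363), 0.025006460025906563)
top yel 14 [0.4686 0.1389 0.1411] (array([0.46992455, 0.14917947]), np.float64(0.01168266170019948)) ((0.46855151653289795, 0.14030109345912933), 0.010343861766159534)
top red 58 [0.4044 0.1565 0.0117] (array([0.40494885, 0.15712857]), np.float64(0.009409132336145465)) ((0.40457138419151306, 0.157125785946846), 0.014957346953451633)
side pot 89 [0.4451 0.1813 0.0725] (array([0.46872682, 0.16061147]), np.float64(0.03638616238777417)) ((0.46621501445770264, 0.16137249767780304), 0.039338164031505585)
side blue 57 [0.4529 0.18   0.1062] (array([0.46939617, 0.1607267 ]), np.float64(0.028352546482675278)) ((0.4688841998577118, 0.16591602563858032), 0.030829476192593575)
side yel 125 [0.4715 0.1592 0.1401] (array([0.47004165, 0.16042484]), np.float64(0.02049804149988498)) ((0.4705490171909332, 0.1603792905807495), 0.024454820901155472)
side red 62 [0.406  0.1607 0.0104] (array([0.40557303, 0.16037598]), np.float64(0.01155291288986445)) ((0.40603750944137573, 0.16105185449123383), 0.018928708508610725)
```

View pics/top8.png

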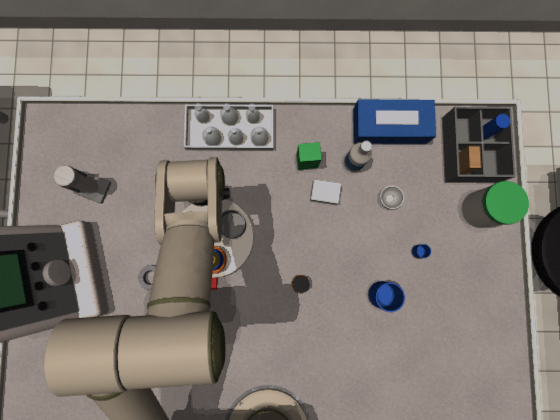

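View pics/side8.png

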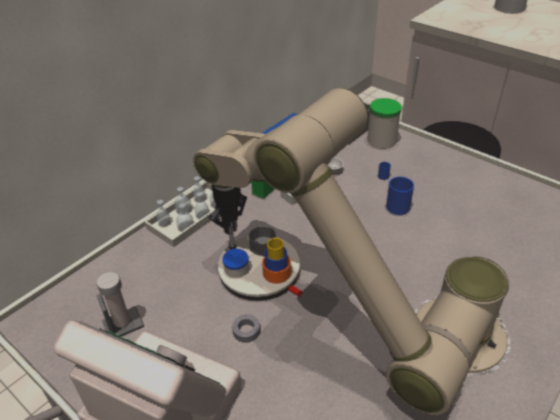

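Seen within each camera's own frame, the pot lines up with the pointer to about 1 mm: pot y 0.157 against pointer 0.157 in the top view, and 0.1606 against 0.1604 in the side view. The stack is upright and the bystanders are in place. I'll let it settle, then hand in.

Call:
send_rows(targets=[[0, 0, 0, 0, 0, 0, 10], [0, 0, 0, 0, 0, 0, 10], [0, 0, 0, 0, 0, 0, 10], [0, 0, 0, 0, 0, 0, 10]])

```text
time_s: 21.58
position: [0.6337, 0.1611, 0.092]
tool_rot: [[1.0, 0.022, 0.002], [0.022, -1.0, -0.0], [0.002, 0.0, -1.0]]
ft_force: [-0.6, -1.9, 6.6]
grip_width: 0.0132
```

Run:
```python
from rig import status,env
s=status.observe();print(s['time_s'],s['position'],s['grip_width'],s['ft_force'])
print(env.close_job())
```

```text
21.575 [0.63367833 0.16112001 0.09201157] 0.013187728205930099 [-0.63358205 -1.91548331  6.63672372]
the job is handed in; nothing more can be done
None
```

I nested the middle-sized blue cup in the orange pot and the yellow cup in the blue one, and let go of both. I then led the post about 103° clockwise, which brought the orange pot to the front, and handed the job in at 21.6 s with the fingers still gripping the post (25 N set). The hand-in reported no verdict.

**Last checks:**
- **Alignment:** the pot lines up with the red pointer to about 1 mm in both the top and side views.
- **Stack:** before turning, the rims stood at 0.075, 0.110 and 0.143 m, with centres within about 2 mm. After turning, the side view still shows the cups upright and centred on each other.
- **Hold:** the gripper opening is 13 mm on the 14 mm post, and the arm was still.
- **Bystanders:** they look unmoved in the pictures; I did not measure them again.

**What disagreed:** the top and side cameras differ by 3–4 mm in y for both pot and pointer, so the alignment rests on comparing the two within each view. The top view of the stack was partly hidden by the arm, so its yellow-cup fit was not usable there and I relied on the side view.

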